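# Stack the sample boxes and lock the column with the bayonet hold-down

## Robot

A 6-joint arm with a two-finger parallel gripper is mounted at the origin on the work surface. World frame = base frame: x ahead of the robot, y to its left, z up, the work surface at z = 0. Lengths are in m, angles in rad, forces in N, time in s.
With the tool pointing down it reaches from about 0.35 to 0.975 m from the base axis. Payload 4.9 kg.
Tool frame: the origin (TCP) lies midway between the tips of the shut fingers; the grasp point (between the pads) lies 19 mm behind it; z points along the fingers, y is the direction in which the jaws open and shut (so a half turn about z gives the same grasp; the last joint's range is limited). The gripper opens to 85 mm and grips with 20 to 120 N. Pads are 22 mm wide; open, the fingers measure 114 mm over their backs; the gripper's body (76 mm by 85 mm) begins 54 mm behind the grasp point. The pads swing forward as they close: fully open they stand 13 mm farther back than shut.
Start: joints at [1.118, 0.053, 1.613, -0, 1.476, -0.119], TCP at [0.205, 0.59, 0.231] pointing down, gripper open.
Joint ranges: [-3.01, 3.01], [-1.01, 2.22], [0.06, 2.58], [-1.02, 4.17], [0.09, 2.62], [-3.14, 3.14]. Speed limits (rad/s): [2.57, 2.57, 3.14, 3.14, 3.14, 3.14].

## Interface

Orientations are given as a unit quaternion [w, x, y, z].
In Python, from plant import manip, cams gives the robot as it stands.
- The arm moves only by the tool jog_arm, never from a script. Its argument "targets" is a list of rows, each a list of 4 numbers: the shift along the tool's x, y, z in m, then the turn about the tool's z in degrees. A call has 1 to 5 rows; each row is the pose to reach, as a shift and turn from the pose commanded when the call began, along the tool's axes at that moment; what a row does not reach only later rows make up. A row lasts 1/12 s, in which the tool goes at most 41.7 mm and 7.16 degrees, less where a joint would pass 70% of its speed; a pose out of reach is approached as far as the arm can. A call with a gripper value outside its range is refused whole. "fingers" is the opening, from 0 (shut) to 1 (fully open), set as the call begins (left out, the last holds). The fingers move at their own pace and stop on an object; the grip force is fixed at half the most. Time passes only in rows, so rows that repeat a pose let the fingers close. It gives the time, the measured TCP pose, the force and the opening at its end, in the units of the state.
- manip.state(): the state, without advancing time (a new reading comes with each control period).
- cams.grab_frame(name): name is "side" or "top"; returns the picture (420x560x3 uint8, red, green, blue); there is no depth.
- cams.get_calibration(name): a dict with "camera_matrix" (3x3 intrinsics, pixels), "distortion" ([k1, k2, p1, p2, k3] as OpenCV has them; the pictures are not rectified), "cam_to_world" (4x4, takes a point from camera to world coordinates). Camera axes: x right, y up, looking along -z (the intrinsics and any distortion apply to the point x, -y, -z); pixel columns grow to the right and rows downward; lengths in m; the calibration is good to about 2 mm. A picture is of the moment at which its call begins. get_calibration takes no time and is no camera call.
- manip.job_done(): hands the job in, once; it reports no verdict.
The state is a dict: "time": time; "joint_pos": joint angles; "joint_vel": joint speeds; "joint_efforts": joint torques, N m; "tool_pos": TCP position; "tool_rot": TCP orientation; "contact_force": force on the tool from outside, world axes, zero at the start; "ft_torque": the same for the moment, N m; "gripper_width": opening from 0.0 (shut) to 1.0 (fully open).
Only numpy, scipy, OpenCV 4.12 (cv2) and the standard library are available. Lean on these libraries where they do the work, as an engineer would, in place of code of your own. Each camera call takes 0.05 s, during which the arm holds its last target. There are 200 camera calls.

## Task

Stack the two loose small closed boxes squarely, one by one, on the small box already seated on the stand, then take the hold-down fitting from its parking block, push it down through the slotted socket beside the column against the spring and twist it a quarter turn so that its toe points straight across the top of the column. Finish while still gripping the fitting and pressing it fully home, its flange down on the socket face: do not let go. Leave the larger box and the other things on the bench alone.

Things in the scene. Friction and masses are not known exactly. Their poses are not given: they have to be found in the camera images.
- stand: Fixed stand: aluminium plate 100 x 200 x 12 mm with 5 mm lips round a seat for the box column; beside it a white socket post 64 x 60 mm, top face 94 mm above the table. Origin: on the table under the seat's centre, z up; the post is on the +y side, its axis 85 mm from the seat's centre. Seat floor 12 mm above the table.
- socket (a point): Centre of the post's top face (94 mm up), stand's axes. The 10 mm steel cover plate has a 20 mm square hole on the axis and two notches, 12 mm wide, out along the stand's +x and -x to 19.5 mm from the axis. Below is a 44 mm wide cavity where the cross pin can turn, and a spring plunger (24 mm across, top 16 mm below the face at rest).
- plunger (a joint): How far the spring plunger in the socket is pressed down, in m: 0 at rest, 0.014 with the fitting's flange down on the socket face (stop at 0.015). Spring: about 2 N at the start of travel plus 0.8 N per mm, so about 13 N fully home.
- box_base: Small closed box, 50 (its x) x 80 (its y) x 30 mm high, white with grey lid, 0.15 kg, already seated loose on the stand with its axes along the stand's. Origin: centre of the underside.
- box_a: Loose small closed box like box_base, 50 (x) x 80 (y) x 30 mm, about 0.1 to 0.2 kg, flat on the table. Origin: centre of the underside. Either of the two may go first. A half turn makes no difference.
- box_b: The other loose small closed box, same as box_a. Origin: centre of the underside.
- box_large: Bystander: larger closed box of the same plain kind, 66 x 100 x 30 mm, not part of the column. Origin: centre of the underside.
- park: Fixed parking block, plastic, 70 x 70 x 50 mm, with a 38 mm hole in its top, in which the fitting stands upright. Origin: centre of the underside.
- clamp: Loose upright hold-down fitting, 0.18-0.29 kg. Origin: on its axis, underside of its flange (56 mm across, 6 thick), which rests on the parking block. Above: toe 20 mm wide, 12 to 20 mm above the origin, out along +x to 82 mm; black grip plate on the axis, 14 mm thick (y) x 44 long (x), 20 to 56 mm up. Below: 15 mm rod, tapered nose ending 30 mm down; cross pin.
- clamp_grip (a point): Point on the fitting's axis, 44 mm above the flange underside, at which to grip the grip plate across its 14 mm.
- clamp_toe (a point): Centre of the underside of the toe's round pad, 70 mm from the fitting's axis along its x, 12 mm above the flange underside. Locked, the toe points along the stand's -y, over the column; home, it passes 4 mm above three stacked boxes.
- clamp_pin (a point): Middle of the cross pin (8 mm thick, 34 mm long along the fitting's x), 20 mm below the flange underside. It enters the notches with the fitting's x along the stand's x, toe either way; then turn the way that brings the toe over the column. Fully home it is 6 mm clear under the cover plate; if let go when turned, the spring lifts the fitting 6 mm.
- jar: Bystander: closed jar 56 mm across, 60 mm high. Origin: centre of the underside.
- reagent: Bystander: closed bottle 60 mm across, 140 mm high. Origin: centre of the underside.
- beaker: Bystander: glass beaker 66 mm across, 80 mm high. Origin: centre of the underside.
- dish: Bystander: shallow glass dish 90 mm across, 18 mm high. Origin: centre of the underside.
- driver: Bystander: screwdriver lying on the bench.
Not all that is in view belongs to the job. Leave any blue or turquoise look-alike of the box_a alone.

How it is judged:
By the outcome, as a careful person would: the job done as asked, in the order asked, and still so for the second after the job is handed in, while the arm keeps its last pose, push and grip.
It also fails if it takes over 64 s, if anything falls off the work surface, if the arm or the gripper's body presses on something with over 40 N, if the wrist force passes 120 N, or if a joint passes its speed limit or range.

## Working session

There is one attempt and no reset: what is moved stays moved. The work goes in short steps, Python scripts to look and compute and a tool call to move; the robot and the scene stay as the last step left them, time stands still between calls to the robot, and variables do not carry over. Pictures are saved under pics/ and viewed, about 8 in all and at most 12, crops included, and the job is handed in when it is done.

Besides the shell and the picture viewer there is one more tool, called by a JSON object that holds its "method" and its "body", one argument or row to a line. jog_arm: Moves the arm, as the interface text tells. Its arguments: {"type":"object","properties":{"targets":{"type":"array"},"fingers":{"type":"number"}},"required":["targets"]}

```bash
mkdir -p pics; ls; python3 - <<'E'
from plant import manip,cams
import cv2,numpy as np
for n in("top","side"):
    im=cams.grab_frame(n); cv2.imwrite(f"pics/{n}0.png",im[:,:,::-1]); c=cams.get_calibration(n)
    print(n,np.round(c["camera_matrix"],1).tolist(),c["distortion"],np.round(c["cam_to_world"],3).tolist())
print(manip.state())
E
```

```text
pics
top [[395.6, 0.0, 273.5], [0.0, 395.6, 210.3], [0.0, 0.0, 1.0]] [0.00752333 0.         0.         0.         0.        ] [[0.023, 0.994, -0.109, 0.408], [-1.0, 0.025, 0.017, -0.019], [0.02, 0.108, 0.994, 1.084], [0.0, 0.0, 0.0, 1.0]]
side [[395.8, 0.0, 279.1], [0.0, 395.8, 212.0], [0.0, 0.0, 1.0]] [-0.10698357  0.          0.          0.          0.        ] [[0.988, 0.108, -0.108, 0.396], [-0.152, 0.618, -0.771, -0.814], [-0.016, 0.778, 0.628, 0.711], [0.0, 0.0, 0.0, 1.0]]
{'time': 0.1, 'joint_pos': array([ 1.11797214e+00,  5.33109125e-02,  1.61418723e+00,  1.31325511e-06,
        1.47600267e+00, -1.19018230e-01]), 'joint_vel': array([-5.40290664e-04, -1.82179154e-03, -2.60945774e-03, -5.15033653e-05,
       -9.35066167e-04,  1.28812771e-03]), 'joint_efforts': array([ 1.38012783e-04, -3.94907105e+01, -3.71361351e+01, -7.80937648e-05,
        3.99779718e-03, -1.08001527e-05]), 'tool_pos': array([0.20453139, 0.58997499, 0.23015528]), 'tool_rot': array([-2.69716740e-04,  1.66129150e-01,  9.86103542e-01, -9.15160838e-04]), 'contact_force': array([-0.08278481, -0.61703469, -1.02991734]), 'ft_torque': array([-0.02265205, -0.01316879,  0.00788304]), 'gripper_width': 1.000964436507346}
```

View pics/top0.png

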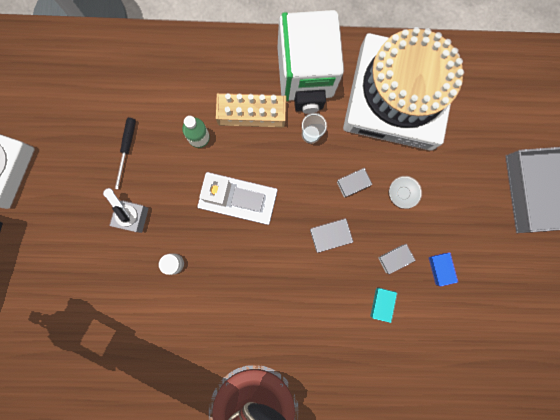

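View pics/side0.png

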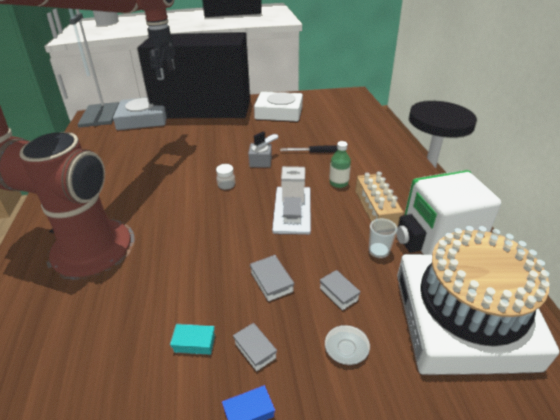

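The top view shows the two small grey boxes at about (355,183) and (397,259). The large box is at (331,235) and the stand at (237,198), with its post at (213,190) on the left. The parked fitting is at (127,213), its toe pointing up-left towards (110,193). The blue and turquoise look-alikes are at (444,269) and (384,305).

```bash
cat > h.py <<'E'
import cv2,numpy as np
from plant import manip,cams
def ray(n,p):
    c=cams.get_calibration(n);K=np.array(c["camera_matrix"]);d=np.array(c["distortion"]);T=np.array(c["cam_to_world"])
    u=cv2.undistortPoints(np.array(p,float).reshape(-1,1,2),K,d).reshape(-1,2)
    v=np.c_[u[:,0],-u[:,1],-np.ones(len(u))]@T[:3,:3].T
    return T[:3,3],v
def onz(n,p,z):
    o,v=ray(n,p); return (o+v*((z-o[2])/v[:,2])[:,None])[:,:2]
def proj(n,P):
    c=cams.get_calibration(n);K=np.array(c["camera_matrix"]);d=np.array(c["distortion"]);T=np.array(c["cam_to_world"])
    q=(np.array(P,float).reshape(-1,3)-T[:3,3])@T[:3,:3]*[1,-1,-1]
    return cv2.projectPoints(q,np.zeros(3),np.zeros(3),K,d)[0].reshape(-1,2)
def rect(n,mask,z):
    """min-area rect of the biggest blob, in world mm on plane z: centre, sides, direction (deg) of long side"""
    cs=max(cv2.findContours(mask.astype(np.uint8),0,cv2.CHAIN_APPROX_NONE)[0],key=cv2.contourArea)
    w=onz(n,cs.reshape(-1,2),z)*1000
    (c,s,a)=cv2.minAreaRect(w.astype(np.float32))
    if s[0]<s[1]: s=s[::-1]; a+=90
    return np.round(c,1),np.round(s,1),round((a+90)%180-90,1)
E
python3 - <<'E'
import cv2,numpy as np
im=cv2.imread('pics/top0.png'); si=cv2.imread('pics/side0.png')
a=cv2.resize(im[160:290,90:290],None,fx=4,fy=4,interpolation=cv2.INTER_CUBIC)
cv2.imwrite('pics/cropA.png',a)
hsv=cv2.cvtColor(im,cv2.COLOR_BGR2HSV)
for p in [(355,183),(397,259),(331,235),(248,200),(213,181),(265,190),(355,193),(127,228),(380,240)]: print(p,hsv[p[1],p[0]])
E
```

```text
(355, 183) [143   6 183]
(397, 259) [120   3 181]
(331, 235) [130   8 192]
(248, 200) [120   5 199]
(213, 181) [  5   7 206]
(265, 190) [120   1 247]
(355, 193) [ 10 136  92]
(127, 228) [120   5 203]
(380, 240) [ 11 136 135]
```

View pics/cropA.png

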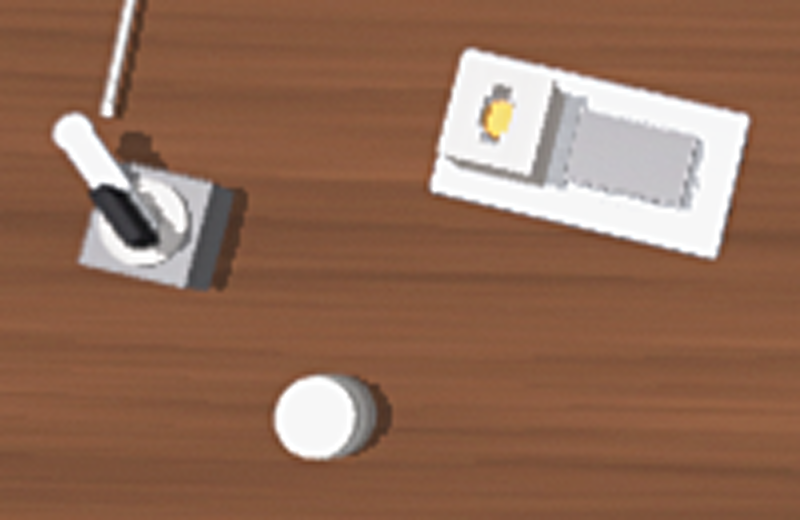

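The crop (4x, offset 90,160) shows the stand plate, the post top with its yellow plunger at crop (497,118), the base lid at (640,155), and the fitting in its block with the toe up-left.

```bash
python3 - <<'E'
from h import *
im=cv2.imread('pics/top0.png');hsv=cv2.cvtColor(im,cv2.COLOR_BGR2HSV)
S,V=hsv[...,1],hsv[...,2]
def win(m,x0,y0,x1,y1):
    o=np.zeros_like(m);o[y0:y1,x0:x1]=m[y0:y1,x0:x1];return o
grey=(S<40)&(V>150)
for nm,w,z in [('b1',(335,165,376,200),.03),('b2',(376,242,418,276),.03),('large',(305,215,358,256),.03)]:
    print(nm,rect('top',win(grey,*w),z))
lid=(S<40)&(V>170)&(V<225)
k=np.ones((2,2),np.uint8)
print('base lid',rect('top',win(cv2.morphologyEx(lid.astype(np.uint8),cv2.MORPH_OPEN,k),232,184,268,214),.042))
print('plate',rect('top',win(S<60,195,165,282,230),.014))
yel=(S>70)&(hsv[...,0]>15)&(hsv[...,0]<40)&(V>150)
print('plunger',rect('top',win(yel,205,180,222,198),.078))
blk=(V<70)
print('grip',rect('top',win(blk,112,203,131,224),.106))
# toe tip & post top corners hand-read from crop
f=lambda p:np.array(p)/4+[90-.375,160-.375]
print('post',onz('top',[f(q) for q in [(464,48),(556,82),(541,186),(440,157)]],.094)*1000)
print('parktop',onz('top',[f(q) for q in [(133,165),(215,182),(185,290),(80,262)]],.05)*1000)
print('toe tip',onz('top',[f((74,133))],.07)*1000)
print('flange ctr',onz('top',[f((147,222))],.056)*1000)
for n in('top','side'):print(n,proj(n,[[.4,.3,.106],[.4,.3,.05]]))
si=cv2.imread('pics/side0.png')
a=cv2.resize(si[120:250,205:365],None,fx=5,fy=4.6,interpolation=cv2.INTER_CUBIC)
cv2.imwrite('pics/cropB.png',a)
E
```

```text
b1 (array([ 608.1, -255.6]), array([79. , 50.7]), -63.8)
b2 (array([ 402.4, -369.9]), array([79.6, 49.1]), -62.7)
large (array([ 461. , -193.2]), array([99.3, 65.2]), -72.7)
base lid (array([551. ,  31.7]), array([98.9, 58.4]), 77.3)
plate (array([556.9,  62.6]), array([203.4, 103.4]), 78.0)
plunger (array([569.5, 117.4]), array([20.8, 15.4]), 2.2)
grip (array([497.4, 339.7]), array([46.7, 16.9]), 39.4)
post [[610.91232404 138.1566436 ]
 [590.63845952  79.21238613]
 [524.10598762  86.26784285]
 [540.84290198 150.29268334]]
parktop [[536.24597184 357.34385695]
 [526.43307439 303.53778443]
 [455.45699162 318.69250626]
 [471.97875698 387.31712731]]
toe tip [[553.48205432 388.8706765 ]]
flange ctr [[498.56774363 343.79591659]]
top [[134.69587941 253.81730299]
 [141.84891285 253.79157422]]
side [[229.65573128 142.38446289]
 [231.2252246  157.70075019]]
```

View pics/cropB.png

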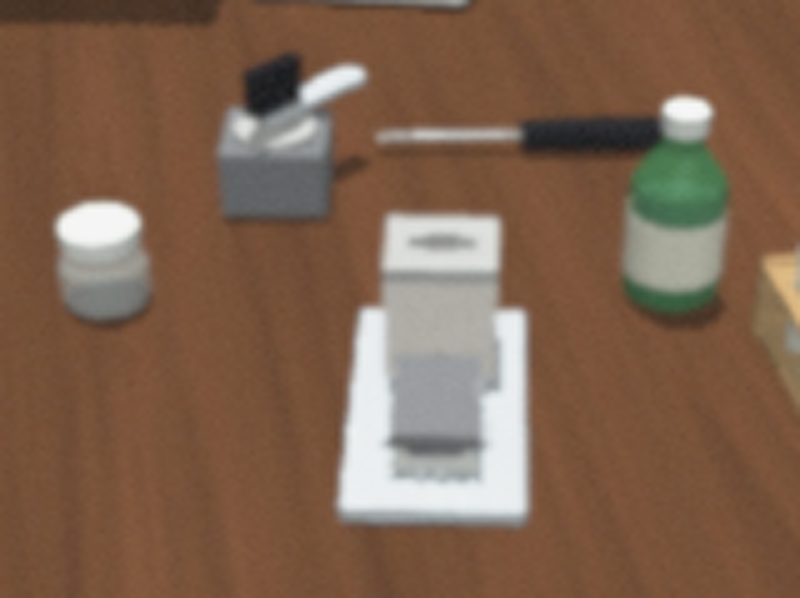

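The side crop confirms the base box is seated against the post on the stand. The fitting is upright in its block, with the jar at left and the bottle at right. Next I refine the base and socket positions and plan the approach to the first box.

```bash
cat >> h.py <<'E'
def pose():
    s=manip.state();w,x,y,z=s["tool_rot"]
    psi=np.degrees(2*np.arctan2(y,x))-90   # yaw of tool y (tool down)
    return np.array(s["tool_pos"])*1000,(psi+180)%360-180,s
def move(p0,psi0,p1,psi1):
    """shift (mm) in tool axes and turn for world pose change"""
    a=np.radians(psi0);ty=np.array([np.cos(a),np.sin(a)]);tx=np.array([-ty[1],ty[0]])
    d=np.array(p1,float)-p0;t=-((psi1-psi0+180)%360-180)
    return np.round([d[:2]@tx,d[:2]@ty,-d[2],t],1)
def plan(wps,start=None):
    p,psi,_=pose() if start is None else (*start,0)
    for q,ps in wps:
        m=move(p,psi,q,ps);n=max(np.linalg.norm(m[:3])/41.7,abs(m[3])/7.16)
        print('to',q,ps,'->',m.tolist(),'rows',round(n,1));p,psi=np.array(q,float),ps
E
python3 - <<'E'
from h import *
f=lambda p:np.array(p)/4+[90-.375,160-.375]
c=onz('top',[f(q) for q in [(581,105),(700,137),(684,207),(565,184)]],.042)*1000
print(c.round(1).tolist(),c.mean(0))
print('notch ends',onz('top',[f((503,84)),f((490,142))],.094)*1000)
p,psi,s=pose();print(p,psi)
print('manual rot check',s['tool_rot'])
plan([([608,-256,140],26.2),([608,-256,2],26.2)])
E
```

```text
[[585.1, 67.2], [565.7, -12.5], [518.6, -3.1], [531.9, 76.0]] [550.34152168  31.92161857]
notch ends [[588.45033359 112.61518222]
 [551.19019191 119.33385005]]
[204.53139499 589.97498542 230.15527536] 70.87432048405108
manual rot check [-2.69716740e-04  1.66129150e-01  9.86103542e-01 -9.15160838e-04]
to [608, -256, 140] 26.2 -> [-658.4, -667.1, 90.2, 44.7] rows 22.6
to [608, -256, 2] 26.2 -> [0.0, 0.0, 138.0, -0.0] rows 3.3
```

{"method": "jog_arm", "body": {
  "targets": [
    [-0.029,-0.0293,0,0],
    [-0.058,-0.0586,0,0],
    [-0.087,-0.0879,0,0],
    [-0.116,-0.1172,0,0],
    [-0.145,-0.1465,0,0]
  ],
  "fingers": 1
}}

```text
time: 0.52
tool_pos: [0.2938, 0.4027, 0.2306]
tool_rot: [-0.0, 0.166, 0.986, -0.0]
contact_force: [1.1, 0.2, 0.1]
gripper_width: 0.997
```

{"method": "jog_arm", "body": {
  "targets": [
    [-0.029,-0.0293,0,0],
    [-0.058,-0.0586,0,0],
    [-0.087,-0.0879,0,0],
    [-0.116,-0.1172,0,0],
    [-0.145,-0.1465,0,0]
  ]
}}

```text
time: 0.93
tool_pos: [0.3828, 0.2167, 0.231]
tool_rot: [0.0, 0.166, 0.986, 0.0]
contact_force: [0.7, 0.1, -0.2]
gripper_width: 1.003
```

{"method": "jog_arm", "body": {
  "targets": [
    [-0.029,-0.0293,0,0],
    [-0.058,-0.0586,0,0],
    [-0.087,-0.0879,0,0],
    [-0.116,-0.1172,0,0],
    [-0.145,-0.1465,0,0]
  ]
}}

```text
time: 1.35
tool_pos: [0.4719, 0.0307, 0.231]
tool_rot: [-0.0, 0.166, 0.986, 0.0]
contact_force: [1.3, 0.8, -0.4]
gripper_width: 1.003
```

{"method": "jog_arm", "body": {
  "targets": [
    [-0.029,-0.0293,0,7],
    [-0.058,-0.0586,0,14],
    [-0.087,-0.0879,0,21],
    [-0.116,-0.1172,0,28],
    [-0.145,-0.1465,0,35]
  ]
}}

```text
time: 1.77
tool_pos: [0.561, -0.1552, 0.2306]
tool_rot: [-0.0, 0.458, 0.889, 0.0]
contact_force: [0.8, 0.9, 0.5]
gripper_width: 1.0
```

```bash
python3 - <<'E'
from h import *
p,psi,s=pose();print(p,psi,s['contact_force'])
plan([([608,-256,100],26.2),([608,-256,2],26.2)])
E
```

```text
[ 560.96639494 -155.21805593  230.6372202 ] 35.49851540460958 [0.75539038 0.85981867 0.45783831]
to [608, -256, 100] 26.2 -> [-109.4, -20.2, 130.6, 9.3] rows 4.1
to [608, -256, 2] 26.2 -> [0.0, 0.0, 98.0, -0.0] rows 2.4
```

{"method": "jog_arm", "body": {
  "targets": [
    [-0.027,-0.005,0.032,3],
    [-0.055,-0.01,0.065,6],
    [-0.082,-0.015,0.098,9.3],
    [-0.1094,-0.0202,0.1306,9.3],
    [-0.1094,-0.0202,0.1306,9.3]
  ]
}}

```text
time: 2.18
tool_pos: [0.6049, -0.255, 0.0914]
tool_rot: [-0.006, 0.527, 0.85, -0.001]
contact_force: [-1.5, 0.1, -1.1]
gripper_width: 0.999
```

```bash
python3 - <<'E'
from h import *
p,psi,s=pose();print(p,psi,s['contact_force'])
cv2.imwrite('pics/t1.png',cv2.resize(cams.grab_frame('side')[200:400,180:400,::-1],None,fx=3.4,fy=3))
plan([([608,-256,2],26.2)])
E
```

```text
[ 604.90942589 -255.02323564   91.38192433] 26.40478486758485 [-1.49712678  0.08312726 -1.1494289 ]
to [608, -256, 2] 26.2 -> [-2.9, 1.5, 91.7, 0.2] rows 2.2
```

View pics/t1.png

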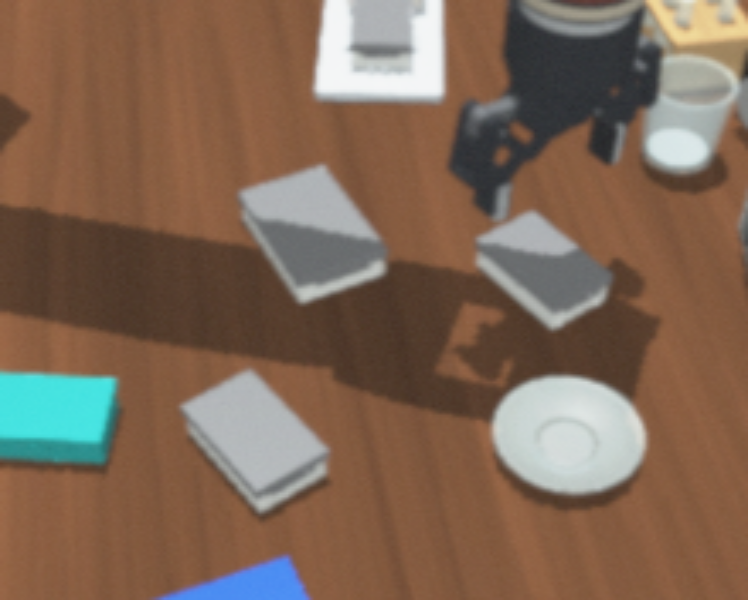

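The side view shows the open fingers above the first small box at about (543,265), one on each long side, with the dish and beaker clear.

{"method": "jog_arm", "body": {
  "targets": [
    [0,0,0.03,0],
    [0,0,0.06,0],
    [0,0,0.08,0],
    [0,0,0.091,0],
    [0,0,0.096,0]
  ]
}}

```text
time: 2.65
tool_pos: [0.6079, -0.2525, 0.004]
tool_rot: [-0.001, 0.525, 0.851, 0.0]
contact_force: [0.6, 0.1, 0.5]
gripper_width: 1.002
```

{"method": "jog_arm", "body": {
  "targets": [
    [0,0,0,0],
    [0,0,0,0],
    [0,0,0,0],
    [0,0,0,0],
    [0,0,0,0]
  ],
  "fingers": 0.3
}}

```text
time: 3.07
tool_pos: [0.6103, -0.2546, 0.0076]
tool_rot: [0.002, 0.526, 0.851, 0.0]
contact_force: [0.3, 0.4, 6.1]
gripper_width: 0.572
```

```bash
python3 - <<'E'
from h import *
p,psi,s=pose();print(p,psi,s['contact_force'],s['gripper_width'])
E
```

```text
[ 610.33967135 -254.60298915    7.59136993] 26.57758271099368 [0.29939745 0.37532386 6.0572517 ] 0.5724220026746472
```

{"method": "jog_arm", "body": {
  "targets": [
    [0,0,0,0],
    [0,0,0,0],
    [0,0,0,0]
  ],
  "fingers": 0.2
}}

```text
time: 3.32
tool_pos: [0.6103, -0.2546, 0.0076]
tool_rot: [0.002, 0.526, 0.851, 0.0]
contact_force: [-0.3, 0.3, 7.0]
gripper_width: 0.573
```

{"method": "jog_arm", "body": {
  "targets": [
    [0,0,-0.02,0],
    [0,0,-0.055,0],
    [0,0,-0.09,0],
    [0,0,-0.116,0],
    [0,0,-0.126,0]
  ]
}}

```text
time: 3.73
tool_pos: [0.6109, -0.255, 0.1368]
tool_rot: [0.004, 0.526, 0.851, 0.0]
contact_force: [1.1, -0.2, 0.4]
gripper_width: 0.568
```

{"method": "jog_arm", "body": {
  "targets": [
    [0,0,0,0],
    [0,0,0,0]
  ]
}}

```text
time: 3.9
tool_pos: [0.6081, -0.2535, 0.13]
tool_rot: [-0.0, 0.526, 0.851, 0.0]
contact_force: [0.1, 0.3, -1.3]
gripper_width: 0.564
```

```bash
python3 - <<'E'
from h import *
p,psi,s=pose();print(p,psi,s['contact_force'],s['gripper_width'])
plan([([550.2,31.8,130],-12.5)])
E
```

```text
[ 608.13803275 -253.48633817  129.97775708] 26.5718842199974 [ 0.14671801  0.25066934 -1.30736878] 0.5641502447214106
to [550.2, 31.8, 130] -12.5 -> [281.1, 75.8, -0.0, 39.1] rows 7.0
```

{"method": "jog_arm", "body": {
  "targets": [
    [0.03,0.008,0,5],
    [0.07,0.019,0,12],
    [0.11,0.03,0,19],
    [0.15,0.04,0,26],
    [0.188,0.05,0,33]
  ]
}}

```text
time: 4.32
tool_pos: [0.5662, -0.0609, 0.1267]
tool_rot: [-0.003, 0.748, 0.664, -0.002]
contact_force: [1.2, 1.0, -1.5]
gripper_width: 0.569
```

```bash
python3 - <<'E'
from h import *
p,psi,s=pose();print(p,psi,s['contact_force'],s['gripper_width'])
# commanded estimate
a=np.radians(26.4);c=np.array([608-188*np.sin(a)+50*np.cos(a),-254.5+188*np.cos(a)+50*np.sin(a),130]);print(c)
plan([([550.2,31.8,80],-12.5)],start=(c,26.4-33))
E
```

```text
[566.16819855 -60.94184096 126.71654101] -6.8044924804831055 [ 1.15607567  0.95933477 -1.51969293] 0.5694451635724368
[569.19417433 -63.87443012 130.        ]
to [550.2, 31.8, 80] -12.5 -> [92.9, -29.9, 50.0, 5.9] rows 2.6
```

{"method": "jog_arm", "body": {
  "targets": [
    [0.03,-0.01,0,2],
    [0.06,-0.02,0.01,4],
    [0.08,-0.027,0.03,5.9],
    [0.0929,-0.0299,0.045,5.9],
    [0.0929,-0.0299,0.05,5.9]
  ]
}}

```text
time: 4.73
tool_pos: [0.5448, 0.0352, 0.0743]
tool_rot: [-0.004, 0.778, 0.628, -0.004]
contact_force: [-0.6, 0.2, -2.2]
gripper_width: 0.572
```

{"method": "jog_arm", "body": {
  "targets": [
    [0,0,0,0],
    [0,0,0,0],
    [0,0,0,0]
  ]
}}

```text
time: 4.98
tool_pos: [0.5502, 0.0316, 0.0808]
tool_rot: [0.0, 0.779, 0.627, -0.0]
contact_force: [1.1, -0.1, -1.5]
gripper_width: 0.571
```

```bash
python3 - <<'E'
from h import *
p,psi,s=pose();print(p,psi,s['contact_force'],s['gripper_width'])
cv2.imwrite('pics/s2.png',cams.grab_frame('side')[:,:,::-1]);cv2.imwrite('pics/t2.png',cams.grab_frame('top')[:,:,::-1])
a=cv2.resize(cv2.imread('pics/s2.png')[140:250,250:335],None,fx=5,fy=5,interpolation=cv2.INTER_CUBIC)
b=cv2.resize(cv2.imread('pics/t2.png')[160:240,190:290],None,fx=3.5,fy=3.5,interpolation=cv2.INTER_CUBIC)
o=np.zeros((550,800,3),np.uint8);o[:550,:425]=a;o[:280,430:780]=b;cv2.imwrite('pics/c2.png',o)
E
```

```text
[550.21013057  31.56619931  80.80604666] -12.387037218289834 [ 1.08536625 -0.08306332 -1.45613379] 0.5708400598690699
```

View pics/c2.png

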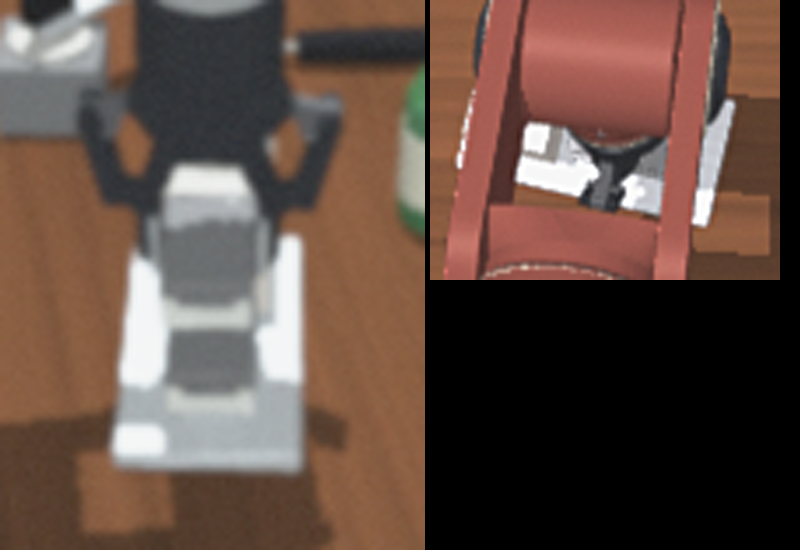

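The side crop shows the held box centred over the base. Held lid near edge runs from about (160,298) to (257,302), base lid near edge from (166,388) to (258,388). I cast those to their heights.

```bash
python3 - <<'E'
from h import *
g=lambda p:np.array(p)/5+[250-.4,140-.4]
h=onz('side',[g((160,298)),g((257,302))],.103)*1000;b=onz('side',[g((166,388)),g((258,388))],.042)*1000
print(h,b,'mid diff held-base',h.mean(0)-b.mean(0))
im=cv2.imread('pics/s2.png');hsv=cv2.cvtColor(im,cv2.COLOR_BGR2HSV)
a=cv2.imread('pics/s2.png')[140:250,250:335]; 
for r in (52,55,57,58,59,60,61,62,74,75,76,77,78,79,80):print(r,a[r,28:60:2].mean(1).astype(int) if 0 else a[r,38:46].mean().round(), end=' ')
print()
for r in (54,57,72,74,76): print(r,a[r,28:58].mean(1).astype(int))
E
```

```text
[[514.94185603 -17.59560513]
 [562.94130138 -29.41917598]] [[517.63357208 -16.28786415]
 [565.60227248 -24.61513237]] mid diff held-base [-2.67634357 -3.0558923 ]
52 110.0 55 111.0 57 118.0 58 115.0 59 115.0 60 126.0 61 158.0 62 189.0 74 117.0 75 118.0 76 114.0 77 115.0 78 135.0 79 172.0 80 196.0 
54 [244 240 224 188 138 113 109 111 109 109 109 110 109 110 109 108 108 109
 108 109 108 110 110 135 160 174 193 230 244 245]
57 [245 245 243 223 156 119 119 119 118 117 119 118 116 119 117 117 118 118
 117 118 117 118 138 170 190 191 198 231 244 245]
72 [245 245 245 244 230 164 119 110 110 110 112 109 110 107 108 109 111 107
 108 110 110 114 125 165 218 241 244 245 245 245]
74 [245 245 244 237 207 146 116 116 115 115 115 116 115 117 117 118 116 117
 113 114 115 116 128 155 191 228 242 243 243 243]
76 [238 238 227 203 167 139 129 124 117 115 114 113 115 114 117 114 114 112
 115 116 120 122 132 155 174 184 189 192 192 198]
```

```bash
python3 - <<'E'
from h import *
h=onz('side',[(250+41.45,140+60.8)],.103)*1000;b=onz('side',[(250+41.9,140+78.5)],.042)*1000
d=(h-b)[0];a=np.radians(-12.5);print(d,'stand x,y:',d@[np.cos(a),np.sin(a)],d@[-np.sin(a),np.cos(a)])
for z in(.100,.106):print(onz('side',[(250+41.45,140+60.8)],z)*1000-b)
E
```

```text
[-1.94575226 -2.853778  ] stand x,y: -1.2819595581192953 -3.2072699375970135
[[-1.24069199  1.02574852]]
[[-2.65081254 -6.73330452]]
```

{"method": "jog_arm", "body": {
  "targets": [
    [0,0.001,0.009,0],
    [0,0.001,0.018,0],
    [0,0.001,0.024,0],
    [0,0.001,0.0275,0],
    [0,0.001,0.0285,0]
  ]
}}

```text
time: 5.5
tool_pos: [0.5497, 0.0323, 0.0506]
tool_rot: [-0.001, 0.779, 0.627, -0.001]
contact_force: [0.3, 0.4, -0.2]
gripper_width: 0.575
```

{"method": "jog_arm", "body": {
  "targets": [
    [0,0,0.0005,0],
    [0,0,0.001,0],
    [0,0,0.001,0]
  ]
}}

```text
time: 5.75
tool_pos: [0.551, 0.0323, 0.0514]
tool_rot: [0.0, 0.779, 0.627, 0.0]
contact_force: [0.1, -0.2, -1.4]
gripper_width: 0.571
```

```bash
python3 - <<'E'
from h import *
p,psi,s=pose();print(p,psi,s['contact_force'],s['gripper_width'])
cv2.imwrite('pics/s3.png',cams.grab_frame('side')[:,:,::-1])
a=cv2.imread('pics/s3.png')[140:250,250:335]
print(a[56:84,38:46].mean((1,2)).astype(int))
for r in range(60,84,2): print(r,a[r,28:58].mean(1).astype(int))
E
```

```text
[550.99675201  32.29621927  51.44434023] -12.320856313586177 [ 0.13177779 -0.17756368 -1.38590222] 0.5710891926763024
[109 109 109 110 110 109 109 110 111 116 118 115 114 133 172 197 199 182
 152 125 114 115 135 172 196 197 189 182]
60 [212 160 148 143 126 113 108 109 109 109 110 110 110 110 111 112 112 110
 109 109 110 109 108 131 147 129 114 179 234 244]
62 [244 242 230 189 143 119 108 109 111 109 109 110 111 110 109 110 111 106
 109 109 110 108 108 132 155 158 176 225 243 245]
64 [245 245 243 230 178 124 108 106 108 110 111 112 110 111 111 111 111 109
 111 111 111 108 117 140 169 187 207 233 244 245]
66 [245 245 244 234 186 129 114 114 117 117 117 118 118 118 118 118 118 121
 116 116 114 118 138 196 235 243 244 245 245 245]
68 [245 245 245 241 224 188 164 147 125 113 111 112 115 118 117 117 114 112
 122 136 142 142 150 201 238 244 245 245 245 245]
70 [245 245 245 244 238 219 203 192 180 174 172 172 172 175 172 173 170 169
 176 187 196 186 170 194 233 243 245 245 245 245]
72 [245 245 243 233 215 207 199 197 198 198 197 199 197 197 198 201 200 201
 200 202 199 186 165 167 197 230 242 244 245 245]
74 [242 240 229 205 169 146 141 139 140 144 143 146 149 149 153 157 159 158
 160 158 157 150 144 155 174 185 197 217 227 231]
76 [189 187 181 176 159 138 130 123 117 117 114 112 114 115 116 117 115 114
 115 116 122 122 131 155 174 175 174 173 172 172]
78 [176 177 177 177 176 184 191 182 162 142 132 131 135 134 138 137 136 137
 143 158 175 176 170 170 170 173 173 173 174 172]
80 [176 175 176 177 179 189 199 202 200 197 196 194 195 196 196 197 199 197
 198 201 201 201 191 178 175 175 174 172 174 173]
82 [195 196 193 185 176 179 181 183 186 187 188 190 188 190 189 189 190 192
 192 192 193 197 191 179 174 175 172 175 171 171]
```

```bash
python3 - <<'E'
from h import *
b=onz('side',[(250+42.05,140+78.5)],.042)[0];print(b*1000)
for z in(.042,.072,.074,.076):print(z,proj('side',[[*b,z]])-[250,140])
for z in (.072,.074,.076):
    d=(onz('side',[(250+41.4,140+69.5)],z)[0]-b)*1000;a=np.radians(-12.5);print(z,'stand x,y:',d@[np.cos(a),np.sin(a)],d@[-np.sin(a),np.cos(a)])
E
```

```text
[540.80532973 -25.76094767]
0.042 [[42.05 78.5 ]]
0.072 [[42.10487567 69.59785969]]
0.074 [[42.10855463 68.99273057]]
0.076 [[42.11223604 68.38611947]]
0.072 stand x,y: -1.838920209183148 0.322972976481451
0.074 stand x,y: -1.742420129525114 -2.1873952899733924
0.076 stand x,y: -1.6459200498671407 -4.697763556428477
```

{"method": "jog_arm", "body": {
  "targets": [
    [0,0.0017,0,0],
    [0,0.0017,0.001,0],
    [0,0.0017,0.002,0],
    [0,0.0017,0.0025,0],
    [0,0.0017,0.0025,0]
  ]
}}

```text
time: 6.22
tool_pos: [0.5529, 0.0319, 0.0496]
tool_rot: [0.0, 0.779, 0.627, 0.0]
contact_force: [-1.9, 0.4, 3.9]
gripper_width: 0.57
```

```bash
python3 - <<'E'
from h import *
p,psi,s=pose();print(p,psi,s['contact_force'],s['gripper_width'])
cv2.imwrite('pics/s4.png',cams.grab_frame('side')[:,:,::-1])
a=cv2.imread('pics/s4.png')[140:250,250:335]
print(a[64:84,38:46].mean((1,2)).astype(int))
for r in range(64,68): print(r,a[r,28:58].mean(1).astype(int))
E
```

```text
[552.9133858   31.92148018  49.55399816] -12.322014315181292 [-1.94294221  0.35748766  3.87710216] 0.5697799290933471
[110 112 115 114 115 124 155 186 199 196 167 129 114 114 135 172 196 198
 189 182]
64 [245 245 244 239 211 147 114 110 111 111 112 110 110 110 112 109 111 110
 109 110 109 109 113 127 160 184 208 233 244 245]
65 [245 245 245 242 225 162 119 114 116 115 113 111 112 113 113 113 114 111
 108 106 109 110 115 147 203 227 234 241 245 245]
66 [245 245 245 243 229 168 124 118 116 116 117 116 115 114 115 115 114 113
 110 111 109 109 121 171 226 242 244 244 245 245]
67 [245 245 245 243 230 174 129 119 118 115 114 116 114 115 114 115 114 113
 113 117 115 115 124 172 230 243 245 245 245 245]
```

{"method": "jog_arm", "body": {
  "targets": [
    [0,0,-0.002,0],
    [0.0012,0,-0.002,0],
    [0.0012,0,-0.001,0],
    [0.0012,0,0,0],
    [0.0012,0,-0.0005,0]
  ]
}}

```text
time: 6.68
tool_pos: [0.5528, 0.0332, 0.0496]
tool_rot: [-0.0, 0.779, 0.627, 0.0]
contact_force: [-0.3, 1.0, 0.5]
gripper_width: 0.575
```

{"method": "jog_arm", "body": {
  "targets": [
    [0,0,0,0],
    [0,0,0,0],
    [0,0,0,0],
    [0,0,0,0],
    [0,0,-0.01,0]
  ],
  "fingers": 1
}}

```text
time: 7.1
tool_pos: [0.5508, 0.0332, 0.0571]
tool_rot: [-0.002, 0.779, 0.627, -0.002]
contact_force: [-0.0, -0.5, 0.1]
gripper_width: 0.999
```

{"method": "jog_arm", "body": {
  "targets": [
    [0,0,-0.02,0],
    [0,0,-0.05,0],
    [0,0,-0.09,0],
    [-0.02,0,-0.12,0],
    [-0.05,0,-0.13,0]
  ]
}}

```text
time: 7.52
tool_pos: [0.5451, -0.0152, 0.1967]
tool_rot: [0.004, 0.778, 0.629, 0.004]
contact_force: [0.4, -0.2, 1.2]
gripper_width: 1.001
```

```bash
python3 - <<'E'
from h import *
p,psi,s=pose();print(p,psi,s['contact_force'],s['gripper_width'])
plan([([402.4,-369.9,150],27.3)])
plan([([402.4,-369.9,150],-12.3),([402.4,-369.9,150],27.3)])
E
```

```text
[545.13223895 -15.1606554  196.70106292] -12.117606018699405 [ 0.43410037 -0.20659423  1.18134625] 1.0010857153326949
to [402.4, -369.9, 150] 27.3 -> [-376.8, -65.1, 46.7, -39.4] rows 9.2
to [402.4, -369.9, 150] -12.3 -> [-376.8, -65.1, 46.7, 0.2] rows 9.2
to [402.4, -369.9, 150] 27.3 -> [0.0, 0.0, -0.0, -39.6] rows 5.5
```

{"method": "jog_arm", "body": {
  "targets": [
    [-0.03,-0.005,0.005,0],
    [-0.07,-0.012,0.01,0],
    [-0.11,-0.019,0.015,0],
    [-0.15,-0.026,0.02,0],
    [-0.19,-0.033,0.02,0]
  ]
}}

```text
time: 7.93
tool_pos: [0.4678, -0.1955, 0.169]
tool_rot: [-0.0, 0.779, 0.627, -0.0]
contact_force: [0.8, 0.4, 0.3]
gripper_width: 1.001
```

{"method": "jog_arm", "body": {
  "targets": [
    [-0.04,-0.007,0,-7],
    [-0.08,-0.014,0,-14],
    [-0.12,-0.021,0,-21],
    [-0.155,-0.027,0,-28],
    [-0.187,-0.032,0,-35]
  ]
}}

```text
time: 8.35
tool_pos: [0.3977, -0.3706, 0.1702]
tool_rot: [0.001, 0.568, 0.823, -0.0]
contact_force: [0.9, -0.8, 0.3]
gripper_width: 1.002
```

{"method": "jog_arm", "body": {
  "targets": [
    [0,0,0,-4.6],
    [0,0,0.01,-4.6],
    [0,0,0.01,-4.6]
  ]
}}

```text
time: 8.6
tool_pos: [0.3979, -0.3681, 0.1576]
tool_rot: [-0.001, 0.538, 0.843, 0.001]
contact_force: [0.1, -0.0, -0.7]
gripper_width: 0.998
```

```bash
python3 - <<'E'
from h import *
p,psi,s=pose();print(p,psi,s['contact_force'],s['gripper_width'])
plan([([402.4,-369.9,100],27.3),([402.4,-369.9,4],27.3)])
cv2.imwrite('pics/t5.png',cams.grab_frame('top')[:,:,::-1])
a=cv2.resize(cv2.imread('pics/t5.png')[160:290,190:420],None,fx=3.4,fy=3.4,interpolation=cv2.INTER_CUBIC);cv2.imwrite('pics/c5.png',a)
E
```

```text
[ 397.89853966 -368.13402601  157.58234577] 24.881553510810193 [ 0.0656884  -0.00099318 -0.7380345 ] 0.9980291098155839
to [402.4, -369.9, 100] 27.3 -> [-3.5, 3.3, 57.6, -2.4] rows 1.4
to [402.4, -369.9, 4] 27.3 -> [0.0, 0.0, 96.0, -0.0] rows 2.3
```

View pics/c5.png

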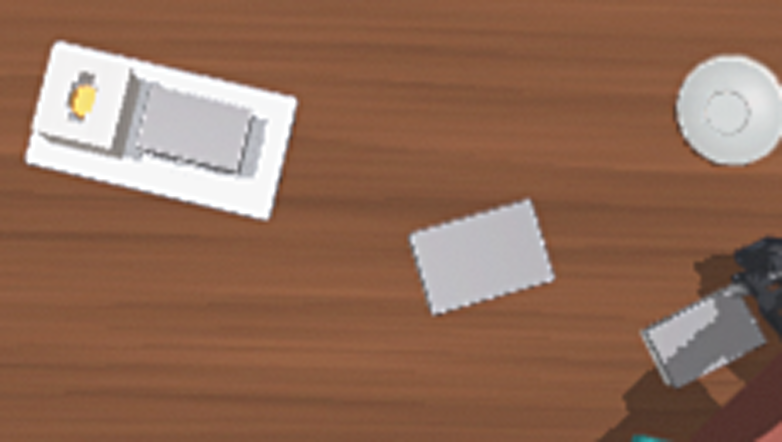

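The crop shows the first box on the base, lid corners near (145,83), (257,110), (240,170) and (133,150). The second box is at (705,335) below the gripper.

{"method": "jog_arm", "body": {
  "targets": [
    [-0.0035,0.0033,0.03,-2.4],
    [-0.0035,0.0033,0.065,-2.4],
    [-0.0035,0.0033,0.1,-2.4],
    [-0.0035,0.0033,0.128,-2.4],
    [-0.0035,0.0033,0.143,-2.4]
  ]
}}

```text
time: 9.07
tool_pos: [0.4019, -0.3668, 0.0119]
tool_rot: [-0.003, 0.519, 0.855, 0.001]
contact_force: [-0.1, 1.2, -0.2]
gripper_width: 0.997
```

{"method": "jog_arm", "body": {
  "targets": [
    [0,0,0.007,0],
    [0,0,0.01,0]
  ]
}}

```text
time: 9.23
tool_pos: [0.403, -0.3687, 0.0048]
tool_rot: [-0.001, 0.519, 0.855, 0.001]
contact_force: [0.0, -0.3, 0.3]
gripper_width: 1.0
```

```bash
python3 - <<'E'
from h import *
p,psi,s=pose();print(p,psi,s['contact_force'],s['gripper_width'])
im=cv2.imread('pics/t5.png');hsv=cv2.cvtColor(im,cv2.COLOR_BGR2HSV);S,V=hsv[...,1],hsv[...,2]
m=np.zeros(S.shape,np.uint8);w=(slice(180,213),slice(231,268))
m[w]=((V>178)&(V<215)&(S<30))[w]
m=cv2.morphologyEx(m,cv2.MORPH_OPEN,np.ones((3,3),np.uint8));print(rect('top',m,.072),m.sum())
f=lambda p:(np.array(p)+.5)/3.4-.5+[190,160]
c=onz('top',[f(q) for q in [(145,83),(257,110),(240,170),(133,150)]],.072)*1000;print(c.mean(0),c.tolist())
E
```

```text
[ 402.96680132 -368.71600629    4.75068252] 27.495399795267133 [ 0.04724274 -0.30385971  0.32140809] 1.0003614697632544
(array([553.4,  36.5]), array([83.7, 50.5]), 77.3) 629
[550.91506015  33.46139804] [[584.627279826924, 71.57155391479016], [566.1076942669126, -14.136454555210054], [519.8805614795808, -2.4503734684591834], [533.0447050395637, 78.86086628343189]]
```

{"method": "jog_arm", "body": {
  "targets": [
    [0,0,-0.001,0],
    [0,0,-0.001,0],
    [0,0,-0.001,0],
    [0,0,-0.001,0],
    [0,0,-0.001,0]
  ],
  "fingers": 0.2
}}

```text
time: 9.65
tool_pos: [0.4044, -0.372, 0.0095]
tool_rot: [0.002, 0.519, 0.855, -0.001]
contact_force: [1.0, 1.3, 5.2]
gripper_width: 0.573
```

{"method": "jog_arm", "body": {
  "targets": [
    [0,0,0,0],
    [0,0,0,0],
    [0,0,-0.02,0],
    [0,0,-0.055,0],
    [0,0,-0.09,0]
  ]
}}

```text
time: 10.07
tool_pos: [0.4019, -0.3692, 0.0965]
tool_rot: [-0.002, 0.519, 0.855, 0.001]
contact_force: [-0.2, -1.1, -1.3]
gripper_width: 0.57
```

{"method": "jog_arm", "body": {
  "targets": [
    [0,0,-0.035,0],
    [0,0,-0.06,0],
    [0,0,-0.07,0],
    [0,0,-0.07,0]
  ]
}}

```text
time: 10.4
tool_pos: [0.4043, -0.372, 0.1706]
tool_rot: [0.003, 0.519, 0.855, -0.001]
contact_force: [-0.5, 0.9, -1.5]
gripper_width: 0.573
```

```bash
python3 - <<'E'
from h import *
p,psi,s=pose();print(p,psi,s['contact_force'],s['gripper_width'])
plan([([552.8,33,p[2]],-12.4)])
E
```

```text
[ 404.25207975 -371.99159062  170.62244963] 27.443280125981858 [-0.49829608  0.9104913  -1.48881323] 0.5728683579291834
to [552.8, 33, np.float64(170.62244962593766)] -12.4 -> [291.0, 318.5, -0.0, 39.8] rows 10.3
```

{"method": "jog_arm", "body": {
  "targets": [
    [0.025,0.027,0,0],
    [0.053,0.058,0,0],
    [0.081,0.089,0,0],
    [0.109,0.119,0,0],
    [0.137,0.15,0,0]
  ]
}}

```text
time: 10.82
tool_pos: [0.4717, -0.1775, 0.1639]
tool_rot: [-0.002, 0.52, 0.854, -0.0]
contact_force: [1.7, -1.3, -2.0]
gripper_width: 0.569
```

{"method": "jog_arm", "body": {
  "targets": [
    [0.028,0.031,0,7],
    [0.056,0.062,0,14],
    [0.084,0.093,0,21],
    [0.11,0.122,0,28],
    [0.13,0.144,0,35]
  ]
}}

```text
time: 11.23
tool_pos: [0.5368, -0.004, 0.1639]
tool_rot: [-0.002, 0.735, 0.678, -0.002]
contact_force: [0.6, 0.2, -0.7]
gripper_width: 0.573
```

{"method": "jog_arm", "body": {
  "targets": [
    [0,0,0,4.8],
    [0,0,0.01,4.8],
    [0,0,0.02,4.8],
    [0,0,0.02,4.8]
  ]
}}

```text
time: 11.57
tool_pos: [0.5351, -0.0063, 0.142]
tool_rot: [-0.003, 0.761, 0.649, -0.003]
contact_force: [-0.7, 0.1, -0.6]
gripper_width: 0.568
```

```bash
python3 - <<'E'
from h import *
p,psi,s=pose();print(p,psi,s['contact_force'],s['gripper_width'])
plan([([552.8,33,110],-12.4),([552.8,33,84],-12.4)])
E
```

```text
[535.12713467  -6.30660042 141.9781773 ] -9.112219137354998 [-0.68256671  0.09801059 -0.62646146] 0.5681050680456285
to [552.8, 33, 110] -12.4 -> [41.6, 11.2, 32.0, 3.3] rows 1.3
to [552.8, 33, 84] -12.4 -> [0.0, 0.0, 26.0, -0.0] rows 0.6
```

{"method": "jog_arm", "body": {
  "targets": [
    [0.018,0.005,0.008,3.3],
    [0.034,0.009,0.016,3.3],
    [0.0416,0.0112,0.024,3.3],
    [0.0416,0.0112,0.033,3.3],
    [0.0416,0.0112,0.04,3.3]
  ]
}}

```text
time: 11.98
tool_pos: [0.555, 0.0325, 0.1054]
tool_rot: [-0.001, 0.78, 0.626, -0.001]
contact_force: [-0.4, -0.6, -1.5]
gripper_width: 0.572
```

{"method": "jog_arm", "body": {
  "targets": [
    [0,0,0.008,0],
    [0,0,0.012,0],
    [0,0,0.015,0],
    [0,0,0.015,0],
    [0,0,0.015,0]
  ]
}}

```text
time: 12.4
tool_pos: [0.556, 0.033, 0.0924]
tool_rot: [0.0, 0.78, 0.626, 0.0]
contact_force: [-0.3, 0.9, -1.4]
gripper_width: 0.57
```

```bash
python3 - <<'E'
from h import *
p,psi,s=pose();print(p,psi,s['contact_force'],s['gripper_width'])
cv2.imwrite('pics/s6.png',cams.grab_frame('side')[:,:,::-1])
cv2.imwrite('pics/c6.png',cv2.resize(cv2.imread('pics/s6.png')[140:250,250:335],None,fx=5,fy=5,interpolation=cv2.INTER_CUBIC))
E
```

```text
[555.96899533  32.9948775   92.38137849] -12.476097299758408 [-0.29688231  0.94608272 -1.40657884] 0.5701003122312839
```

View pics/c6.png

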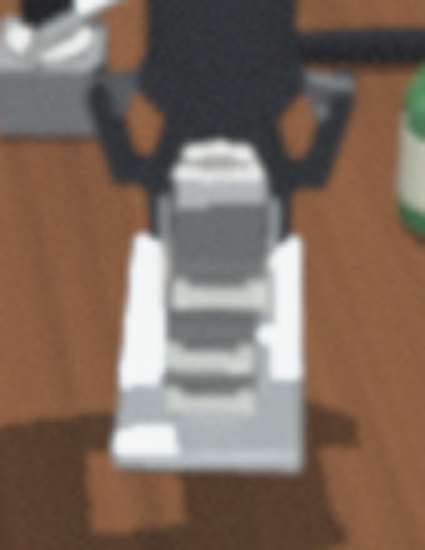

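The side crop shows the two seated boxes aligned and the held box about 3 mm to the right of them; the encoder says the same, 556 against 552.8. I correct that and lower it.

{"method": "jog_arm", "body": {
  "targets": [
    [-0.0005,-0.003,0.003,0],
    [-0.0005,-0.003,0.006,0],
    [-0.0005,-0.003,0.008,0],
    [-0.0005,-0.003,0.0092,0],
    [-0.0005,-0.003,0.0092,0]
  ]
}}

```text
time: 12.87
tool_pos: [0.5525, 0.0335, 0.0826]
tool_rot: [-0.0, 0.78, 0.626, -0.0]
contact_force: [-0.1, 0.2, -0.8]
gripper_width: 0.57
```

{"method": "jog_arm", "body": {
  "targets": [
    [0,0,0.001,0],
    [0,0,0.002,0],
    [0,0,0.0025,0],
    [0,0,0.0025,0]
  ]
}}

```text
time: 13.2
tool_pos: [0.5532, 0.0335, 0.0815]
tool_rot: [0.0, 0.78, 0.626, 0.0]
contact_force: [-2.5, -0.1, 4.7]
gripper_width: 0.573
```

```bash
python3 - <<'E'
from h import *
p,psi,s=pose();print(p,psi,s['contact_force'],s['gripper_width'])
cv2.imwrite('pics/s7.png',cams.grab_frame('side')[:,:,::-1])
a=cv2.imread('pics/s7.png')[140:250,250:335].mean(2)
print(a[54:84,38:46].mean(1).astype(int))
for r in list(range(54,62))+[67,68,69,76,77]: print(r,a[r,28:58].astype(int))
E
```

```text
[553.18310875  33.47513608  81.51930624] -12.453408849772956 [-2.4626121  -0.13035554  4.67138456] 0.5727802395267139
[110 113 114 115 117 123 147 179 198 197 173 140 121 115 113 126 165 196
 201 190 162 130 114 115 134 173 196 198 189 183]
54 [245 244 242 228 182 131 113 114 110 109 111 109 109 111 109 110 111 109
 110 109 109 110 110 120 150 168 192 231 244 245]
55 [245 245 243 234 194 140 118 116 113 116 114 113 112 113 114 113 114 111
 111 109 109 108 114 134 165 177 191 230 243 245]
56 [245 245 244 236 199 143 120 119 118 115 116 113 116 116 114 113 115 113
 113 110 108 110 114 135 167 183 199 230 243 245]
57 [245 245 244 237 199 145 124 120 119 116 116 115 115 115 117 116 117 114
 113 113 112 114 119 140 170 186 198 232 244 245]
58 [245 245 244 236 202 157 142 140 130 117 114 114 117 118 117 117 119 120
 119 120 123 126 129 146 175 187 197 231 244 245]
59 [245 245 243 236 205 173 174 171 156 132 122 120 122 122 126 125 126 126
 124 134 152 164 160 162 179 186 199 231 244 245]
60 [245 245 244 237 209 186 196 195 179 155 147 146 146 146 147 146 147 148
 148 161 181 191 183 172 182 189 198 231 244 245]
61 [245 245 244 239 215 187 199 202 194 186 181 180 179 180 180 179 181 178
 181 187 197 198 191 178 181 185 199 231 244 245]
67 [245 245 245 243 228 166 128 123 119 117 115 115 114 113 114 115 115 118
 116 116 121 121 138 193 234 243 245 245 245 245]
68 [245 245 245 244 233 187 158 148 133 117 113 112 113 112 114 115 113 113
 115 129 136 141 143 170 218 240 244 245 245 245]
69 [245 245 245 244 236 204 188 176 154 134 125 127 127 127 128 127 129 125
 129 148 167 174 163 166 195 233 243 245 245 245]
76 [221 235 230 199 164 138 131 128 123 115 114 112 115 115 116 114 115 115
 116 118 120 124 133 155 172 177 176 181 183 185]
77 [190 211 210 186 170 163 164 158 139 119 114 111 112 114 116 116 117 117
 118 131 141 144 145 160 173 174 172 175 174 173]
```

{"method": "jog_arm", "body": {
  "targets": [
    [0,0,-0.002,0],
    [-0.001,0,-0.002,0],
    [-0.001,0,-0.001,0],
    [-0.001,0,0,0],
    [-0.001,0,-0.0005,0]
  ]
}}

```text
time: 13.67
tool_pos: [0.5529, 0.0324, 0.0816]
tool_rot: [0.0, 0.78, 0.626, 0.0]
contact_force: [-0.9, 0.2, 1.2]
gripper_width: 0.572
```

{"method": "jog_arm", "body": {
  "targets": [
    [0,0,0,0],
    [0,0,0,0],
    [0,0,0,0],
    [0,0,0,0],
    [0,0,-0.01,0]
  ],
  "fingers": 1
}}

```text
time: 14.08
tool_pos: [0.5508, 0.0326, 0.0889]
tool_rot: [-0.002, 0.78, 0.626, -0.002]
contact_force: [-0.4, -0.4, -0.9]
gripper_width: 0.993
```

{"method": "jog_arm", "body": {
  "targets": [
    [0,0,-0.02,0],
    [0,0,-0.05,0],
    [0,0,-0.09,0],
    [0,0,-0.12,0],
    [0,0,-0.13,0]
  ]
}}

```text
time: 14.5
tool_pos: [0.5554, 0.0323, 0.2285]
tool_rot: [0.004, 0.78, 0.626, 0.004]
contact_force: [0.4, -0.7, 1.2]
gripper_width: 0.999
```

```bash
python3 - <<'E'
from h import *
p,psi,s=pose();print(p,psi,s['contact_force'],s['gripper_width'])
plan([([498,342,220],130)])
plan([([498,342,220],psi),([498,342,220],130)])
E
```

```text
[555.39614069  32.32147922 228.50818899] -12.4485624790982 [ 0.35448424 -0.71449346  1.23614479] 0.9989332060877469
to [498, 342, 220] 130 -> [290.0, -122.8, 8.5, -142.4] rows 19.9
to [498, 342, 220] -12.4485624790982 -> [290.0, -122.8, 8.5, -0.0] rows 7.6
to [498, 342, 220] 130 -> [0.0, 0.0, -0.0, -142.4] rows 19.9
```

{"method": "jog_arm", "body": {
  "targets": [
    [0.03,-0.013,0,-6],
    [0.065,-0.027,0,-13],
    [0.1,-0.042,0,-20],
    [0.135,-0.057,0,-26],
    [0.17,-0.072,0,-33]
  ]
}}

```text
time: 14.92
tool_pos: [0.5183, 0.2155, 0.2212]
tool_rot: [0.0, 0.568, 0.823, 0.0]
contact_force: [0.5, 0.1, -0.0]
gripper_width: 1.001
```

{"method": "jog_arm", "body": {
  "targets": [
    [0.035,0.006,0,-6],
    [0.07,0.012,0,-13],
    [0.1,0.018,0,-20],
    [0.12,0.021,0,-26],
    [0.128,0.0225,0,-33]
  ]
}}

```text
time: 15.33
tool_pos: [0.4939, 0.3445, 0.2208]
tool_rot: [-0.0, 0.309, 0.951, 0.0]
contact_force: [-0.0, 0.0, -0.1]
gripper_width: 0.998
```

{"method": "jog_arm", "body": {
  "targets": [
    [0,0,0,-7],
    [0,0,0,-14],
    [0,0,0,-21],
    [0,0,0,-28],
    [0,0,0,-35]
  ]
}}

```text
time: 15.75
tool_pos: [0.4949, 0.3418, 0.2209]
tool_rot: [-0.0, 0.01, 1.0, -0.0]
contact_force: [-0.2, 0.0, 0.3]
gripper_width: 1.0
```

{"method": "jog_arm", "body": {
  "targets": [
    [0,0,0,-7],
    [0,0,0,-14],
    [0,0,0,-21],
    [0,0,0,-28],
    [0,0,0,-35]
  ]
}}

```text
time: 16.17
tool_pos: [0.4949, 0.3416, 0.2209]
tool_rot: [-0.0, -0.291, 0.957, -0.0]
contact_force: [0.3, 0.4, -0.7]
gripper_width: 1.002
```

```bash
python3 - <<'E'
from h import *
p,psi,s=pose();print(p,psi,s['joint_pos'])
im=cams.grab_frame('top')[:,:,::-1].copy();cv2.imwrite('pics/t8.png',im);cv2.imwrite('pics/s8.png',cams.grab_frame('side')[:,:,::-1])
cv2.imwrite('pics/c8.png',np.hstack([cv2.resize(im[150:250,90:290],None,fx=2.5,fy=2.5,interpolation=cv2.INTER_CUBIC)[:,:390],cv2.resize(cv2.imread('pics/s8.png')[130:230,200:360],None,fx=2.5,fy=2.5,interpolation=cv2.INTER_CUBIC)]))
# clamp from first frames
si=cv2.imread('pics/side0.png');h0=cv2.cvtColor(cv2.imread('pics/top0.png'),cv2.COLOR_BGR2HSV);
m=np.zeros(h0.shape[:2],np.uint8);m[120:160,245:275]=(cv2.cvtColor(si,cv2.COLOR_BGR2HSV)[...,2]<60)[120:160,245:275]
ys,xs=np.nonzero(m);print('side black',xs.mean(),ys.mean(),xs.min(),xs.max(),ys.min(),ys.max())
for q in [(497,342),(498,340),(499,344)]:
    print(q,proj('side',[[q[0]/1000,q[1]/1000,z] for z in(.07,.088,.106)]).round(1).tolist(),proj('top',[[q[0]/1000,q[1]/1000,.106]]).round(1).tolist())
m=np.zeros(h0.shape[:2],np.uint8);m[203:224,112:131]=(h0[...,2]<70)[203:224,112:131]
ys,xs=np.nonzero(m);print('top black',xs.mean(),ys.mean())
E
```

```text
[494.90569722 341.64821411 220.85550565] 123.89175212374482 [ 4.80506120e-01  4.21805448e-03  1.67987899e+00  3.78991706e-06
  1.45816073e+00 -1.68181330e+00]
side black 259.09375 137.91666666666666 254 264 132 144
(497, 342) [[259.3, 143.2], [259.0, 138.4], [258.8, 133.5]] [[120.0, 213.8]]
(498, 340) [[259.7, 143.5], [259.4, 138.7], [259.2, 133.7]] [[120.8, 213.4]]
(499, 344) [[259.8, 142.9], [259.6, 138.1], [259.3, 133.2]] [[119.2, 213.0]]
top black 120.80341880341881 213.77777777777777
```

View pics/c8.png

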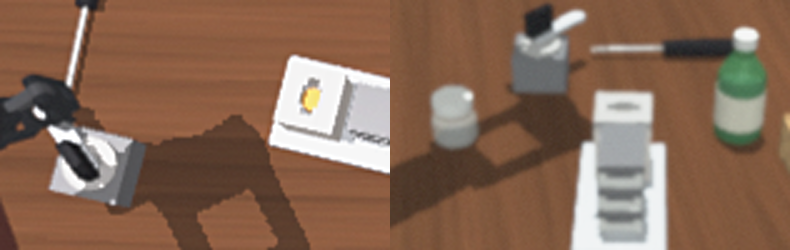

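The crop shows the column of three boxes in line. The gripper is above the fitting, which is untouched, with the driver tip clear.

```bash
python3 - <<'E'
from h import *
plan([([499,342.5,130],129.5),([499,342.5,75],129.5)])
E
```

```text
to [499, 342.5, 130] 129.5 -> [-3.9, -1.5, 90.9, -6.0] rows 2.2
to [499, 342.5, 75] 129.5 -> [0.0, 0.0, 55.0, -0.0] rows 1.3
```

{"method": "jog_arm", "body": {
  "targets": [
    [-0.002,-0.001,0.02,-3],
    [-0.0039,-0.0015,0.045,-6],
    [-0.0039,-0.0015,0.07,-6],
    [-0.0039,-0.0015,0.085,-6],
    [-0.0039,-0.0015,0.091,-6]
  ]
}}

```text
time: 16.68
tool_pos: [0.4973, 0.3416, 0.1263]
tool_rot: [-0.003, -0.337, 0.942, -0.0]
contact_force: [-1.3, -0.7, -0.1]
gripper_width: 1.001
```

{"method": "jog_arm", "body": {
  "targets": [
    [0,0,0.015,0],
    [0,0,0.032,0],
    [0,0,0.045,0],
    [0,0,0.053,0],
    [0,0,0.055,0]
  ]
}}

```text
time: 17.1
tool_pos: [0.4984, 0.3422, 0.0735]
tool_rot: [-0.001, -0.338, 0.941, -0.0]
contact_force: [-0.7, -0.0, -0.1]
gripper_width: 1.002
```

{"method": "jog_arm", "body": {
  "targets": [
    [0,0,0,0],
    [0,0,0,0],
    [0,0,0,0],
    [0,0,0,0],
    [0,0,0,0]
  ],
  "fingers": 0
}}

```text
time: 17.52
tool_pos: [0.4997, 0.3429, 0.076]
tool_rot: [0.001, -0.338, 0.941, 0.0]
contact_force: [-0.0, -0.7, -0.0]
gripper_width: 0.3
```

{"method": "jog_arm", "body": {
  "targets": [
    [0,0,0,0],
    [0,0,0,0],
    [0,0,0,0],
    [0,0,0,0],
    [0,0,0,0]
  ]
}}

```text
time: 17.93
tool_pos: [0.4995, 0.3429, 0.0757]
tool_rot: [0.0, -0.338, 0.941, 0.0]
contact_force: [-1.2, -0.1, 4.7]
gripper_width: 0.155
```

```bash
python3 - <<'E'
from h import *
p,psi,s=pose();print(p,psi,s['contact_force'],s['ft_torque'],s['gripper_width'])
E
```

```text
[499.51124744 342.92107707  75.74275177] 129.54369517796613 [-1.17185359 -0.12037382  4.70529262] [-0.03685789  0.17893127 -0.03301733] 0.15484380136667994
```

{"method": "jog_arm", "body": {
  "targets": [
    [0,0,-0.01,0],
    [0,0,-0.03,0],
    [0,0,-0.06,0],
    [0,0,-0.085,0],
    [0,0,-0.1,0]
  ]
}}

```text
time: 18.35
tool_pos: [0.4999, 0.3428, 0.1778]
tool_rot: [0.001, -0.338, 0.941, 0.0]
contact_force: [0.0, 0.4, -2.3]
gripper_width: 0.153
```

{"method": "jog_arm", "body": {
  "targets": [
    [0,0,-0.005,0],
    [0,0,-0.01,0],
    [0,0,-0.01,0],
    [0,0,-0.01,0]
  ]
}}

```text
time: 18.68
tool_pos: [0.4984, 0.3422, 0.1832]
tool_rot: [-0.001, -0.338, 0.941, -0.0]
contact_force: [-0.0, -1.4, -2.7]
gripper_width: 0.153
```

```bash
python3 - <<'E'
from h import *
p,psi,s=pose();print(p,psi,s['contact_force'],s['gripper_width'])
plan([([571.5,116.2,186],77.5)])
plan([([571.5,116.2,186],psi)])
E
```

```text
[498.40663818 342.15987896 183.24806517] 129.54078325835792 [-0.04231305 -1.41291304 -2.72395999] 0.15271494099804891
to [571.5, 116.2, 186] 77.5 -> [87.5, -220.8, -2.8, 52.0] rows 7.3
to [571.5, 116.2, 186] 129.54078325835792 -> [87.5, -220.8, -2.8, -0.0] rows 5.7
```

{"method": "jog_arm", "body": {
  "targets": [
    [0.007,-0.018,0,0],
    [0.017,-0.042,0,0],
    [0.028,-0.07,0,0],
    [0.039,-0.098,0,0],
    [0.05,-0.126,0,0]
  ]
}}

```text
time: 19.1
tool_pos: [0.54, 0.2122, 0.1828]
tool_rot: [-0.002, -0.339, 0.941, 0.0]
contact_force: [0.8, 0.5, -1.8]
gripper_width: 0.153
```

{"method": "jog_arm", "body": {
  "targets": [
    [0.011,-0.028,0,5],
    [0.021,-0.053,0,10],
    [0.03,-0.075,0,15],
    [0.036,-0.09,0,20],
    [0.0375,-0.0948,0,25]
  ]
}}

```text
time: 19.52
tool_pos: [0.5719, 0.114, 0.1828]
tool_rot: [-0.002, -0.123, 0.992, -0.0]
contact_force: [-0.0, 0.3, -3.3]
gripper_width: 0.155
```

{"method": "jog_arm", "body": {
  "targets": [
    [0,0,0,6],
    [0,0,0,13],
    [0,0,0,19],
    [0,0,0,24],
    [0,0,0,27]
  ]
}}

```text
time: 19.93
tool_pos: [0.5712, 0.1165, 0.1827]
tool_rot: [-0.002, 0.11, 0.994, -0.0]
contact_force: [0.1, 0.7, -3.2]
gripper_width: 0.155
```

{"method": "jog_arm", "body": {
  "targets": [
    [0,0,0,0],
    [0,0,0,0],
    [0,0,0,0]
  ]
}}

```text
time: 20.18
tool_pos: [0.5718, 0.1166, 0.1839]
tool_rot: [-0.001, 0.108, 0.994, -0.0]
contact_force: [-0.0, -0.2, -2.8]
gripper_width: 0.151
```

```bash
python3 - <<'E'
from h import *
p,psi,s=pose();print(p,psi,s['contact_force'],s['gripper_width'])
plan([([571.5,116.2,150],77.5)])
cv2.imwrite('pics/s9.png',cams.grab_frame('side')[:,:,::-1]);cv2.imwrite('pics/t9.png',cams.grab_frame('top')[:,:,::-1])
a=cv2.resize(cv2.imread('pics/s9.png')[110:240,250:350],None,fx=4.5,fy=4.5,interpolation=cv2.INTER_CUBIC)
b=cv2.resize(cv2.imread('pics/t9.png')[160:240,190:275],None,fx=4,fy=4,interpolation=cv2.INTER_CUBIC)
o=np.zeros((585,800,3),np.uint8);o[:585,:450]=a;o[:320,455:795]=b;cv2.imwrite('pics/c9.png',o)
E
```

```text
[571.76922921 116.63015025 183.88521817] 77.61091775071833 [-0.03725581 -0.2376567  -2.77336879] 0.150956210979696
to [571.5, 116.2, 150] 77.5 -> [0.2, -0.5, 33.9, 0.1] rows 0.8
```

View pics/c9.png

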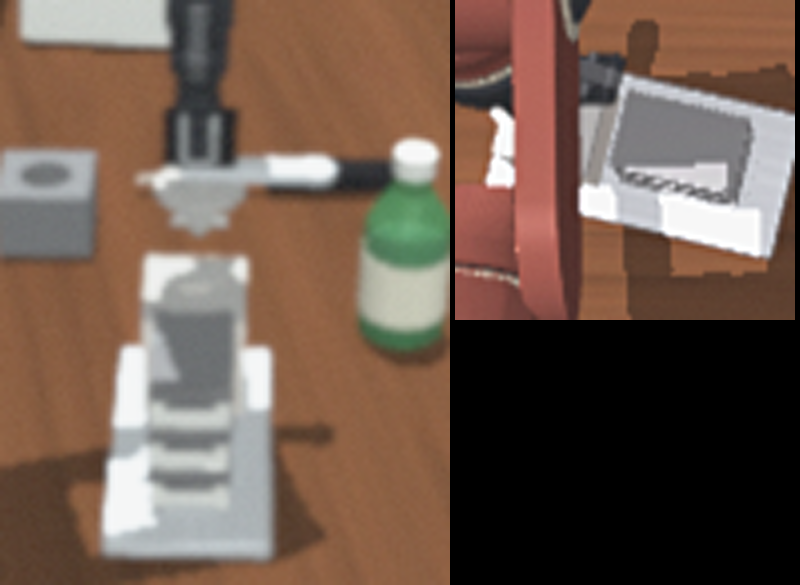

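The crop shows the fitting held level with its toe to the right (stand +x) and its nose at about (197,235) above the post. The parking block is empty and the three boxes are in line.

```bash
python3 - <<'E'
from h import *
nose=(250+197.5/4.5-.4,110+233/4.5-.4);hole=(205+442/5-.4,120+242/4.6-.4)
print(nose,hole,'hole w',onz('side',[hole],.094)*1000,'nose w',onz('side',[nose],.128)*1000)
si=cv2.imread('pics/side0.png').mean(2)
for r in (171,172,173,174):print(r,si[r,280:308].astype(int))
s9=cv2.imread('pics/s9.png').mean(2)
for r in range(154,163):print(r,s9[r,282:308].astype(int))
print(proj('side',[[.5717,.1166,.128],[.5717,.1166,.094],[.5715,.1162,.094]]))
E
```

```text
(293.48888888888894, 161.37777777777777) (293.0, 172.2086956521739) hole w [[568.52552522 114.18963339]] nose w [[570.23565109 117.00677333]]
171 [ 98 129 181 214 221 219 211 196 192 183 173 163 162 163 162 166 174 187
 197 204 214 220 221 216 185 127  91  83]
172 [ 99 134 186 216 221 218 201 172 163 158 150 146 145 146 147 145 156 162
 168 181 204 217 221 217 184 128  91  85]
173 [100 141 189 216 220 219 203 187 178 171 163 156 157 158 159 159 167 170
 173 183 204 219 221 215 182 124  89  85]
174 [103 146 193 215 220 219 215 210 208 204 194 186 186 188 187 187 195 201
 201 204 213 219 221 215 179 119  86  82]
154 [ 96 100 110 131 150 158 162 163 160 159 160 158 160 161 161 158 160 161
 161 154 146 134 114 101  98  98]
155 [101 100 104 119 135 151 159 161 162 161 162 164 162 165 164 163 164 162
 157 148 131 117 106 105 100 102]
156 [103  98  99 102 114 132 145 156 162 163 165 166 166 166 166 164 159 154
 143 131 116 104 102 104 103 102]
157 [103 100  99 100 103 115 139 157 164 161 162 164 163 165 163 165 161 150
 134 115 103  98 100 103 103 102]
158 [102 102 100  99 101 117 145 166 169 165 161 162 163 162 164 169 172 167
 143 111  99  96  99  99 102 103]
159 [102 102 101  99 102 119 143 157 159 158 158 161 164 162 159 163 168 165
 141 111  99 100 100 100 102 102]
160 [102 101 100  99 100 109 122 129 131 138 147 155 159 155 145 139 141 139
 127 108  99  99  99 101 103 104]
161 [100 101 102 100  99  99 100 103 106 113 130 144 148 137 124 111 109 107
 105 102  99  99  98 101 102 103]
162 [106 102 100 100  98  97  98  95  99 105 112 122 125 117 108 103 101  98
  98  99  99 100  97 100 101 102]
[[294.03155689 161.40481773]
 [293.94679165 171.64405768]
 [293.90308134 171.72660947]]
```

{"method": "jog_arm", "body": {
  "targets": [
    [0.001,-0.0018,0.01,0],
    [0.001,-0.0018,0.02,0],
    [0.001,-0.0018,0.027,0],
    [0.001,-0.0018,0.031,0],
    [0.001,-0.0018,0.033,0]
  ]
}}

```text
time: 20.7
tool_pos: [0.57, 0.1151, 0.1501]
tool_rot: [-0.001, 0.108, 0.994, -0.0]
contact_force: [-0.7, -0.0, -2.0]
gripper_width: 0.154
```

{"method": "jog_arm", "body": {
  "targets": [
    [0,0,0.002,0],
    [0,0,0.004,0],
    [0,0,0.006,0],
    [0,0,0.007,0],
    [0,0,0.007,0]
  ]
}}

```text
time: 21.12
tool_pos: [0.571, 0.1152, 0.1449]
tool_rot: [-0.0, 0.108, 0.994, -0.0]
contact_force: [0.3, 0.3, -3.4]
gripper_width: 0.15
```

{"method": "jog_arm", "body": {
  "targets": [
    [0,0,0.001,0],
    [0,0,0.002,0],
    [0,0,0.003,0],
    [0,0,0.004,0],
    [0,0,0.004,0]
  ]
}}

```text
time: 21.53
tool_pos: [0.5708, 0.1151, 0.1408]
tool_rot: [-0.0, 0.108, 0.994, -0.0]
contact_force: [0.4, 0.0, -3.4]
gripper_width: 0.151
```

```bash
python3 - <<'E'
from h import *
p,psi,s=pose();print(p,psi,s['contact_force'],s['ft_torque'],s['gripper_width'])
E
```

```text
[570.82031241 115.13360537 140.75353117] 77.54606803759896 [ 0.43364405  0.04685989 -3.37046446] [0.00128621 0.04208549 0.0075532 ] 0.15125035069415516
```

The pin is already about 3 mm inside the notches with no contact force, so I carry on down.

{"method": "jog_arm", "body": {
  "targets": [
    [0,0,0.0015,0],
    [0,0,0.003,0],
    [0,0,0.0045,0],
    [0,0,0.006,0],
    [0,0,0.007,0]
  ]
}}

```text
time: 21.95
tool_pos: [0.5708, 0.1151, 0.1337]
tool_rot: [-0.0, 0.108, 0.994, -0.0]
contact_force: [0.9, 0.6, -0.8]
gripper_width: 0.151
```

{"method": "jog_arm", "body": {
  "targets": [
    [0,0,0.0015,0],
    [0,0,0.003,0],
    [0,0,0.0045,0],
    [0,0,0.006,0],
    [0,0,0.007,0]
  ]
}}

```text
time: 22.37
tool_pos: [0.5711, 0.1152, 0.1276]
tool_rot: [0.0, 0.108, 0.994, -0.0]
contact_force: [-3.5, -1.3, 4.4]
gripper_width: 0.158
```

```bash
python3 - <<'E'
from h import *
p,psi,s=pose();print(p,psi,s['contact_force'],s['ft_torque'],s['gripper_width'])
E
```

```text
[571.09225678 115.15576791 127.59046797] 77.5462368069766 [-3.53493546 -1.295126    4.44908493] [-0.09754739  0.61704096  0.01021504] 0.1575822957153026
```

{"method": "jog_arm", "body": {
  "targets": [
    [0.0008,-0.0003,0.0015,0],
    [0.0008,-0.0003,0.003,0],
    [0.0008,-0.0003,0.0045,0],
    [0.0008,-0.0003,0.006,0],
    [0.0008,-0.0003,0.007,0]
  ]
}}

```text
time: 22.78
tool_pos: [0.571, 0.1151, 0.1216]
tool_rot: [0.001, 0.108, 0.994, 0.0]
contact_force: [-2.2, -0.6, 8.5]
gripper_width: 0.151
```

{"method": "jog_arm", "body": {
  "targets": [
    [0,0,0.001,0],
    [0,0,0.002,0],
    [0,0,0.002,0]
  ]
}}

```text
time: 23.03
tool_pos: [0.5711, 0.1151, 0.12]
tool_rot: [0.001, 0.108, 0.994, 0.0]
contact_force: [-3.6, -0.6, 10.3]
gripper_width: 0.153
```

```bash
python3 - <<'E'
from h import *
p,psi,s=pose();print(p,psi,s['contact_force'],s['ft_torque'],s['gripper_width'])
E
```

```text
[571.07651108 115.10821025 119.97480151] 77.54670517826617 [-3.57405647 -0.55006351 10.26536658] [-0.09330442  0.85346854  0.0039463 ] 0.15294900362605934
```

{"method": "jog_arm", "body": {
  "targets": [
    [0,0,0.001,0],
    [0,0,0.002,0],
    [0,0,0.003,0],
    [0,0,0.003,0]
  ]
}}

```text
time: 23.37
tool_pos: [0.5712, 0.1152, 0.1198]
tool_rot: [0.001, 0.108, 0.994, 0.0]
contact_force: [-10.9, -0.1, 20.5]
gripper_width: 0.153
```

```bash
python3 - <<'E'
from h import *
p,psi,s=pose();print(p,psi,s['contact_force'],s['ft_torque'],s['gripper_width'])
E
```

```text
[571.20502503 115.17762418 119.78921988] 77.55423281674712 [-10.92000618  -0.09774682  20.50632042] [-0.22588868  2.03359273 -0.05534478] 0.15302415108339715
```

The flange is seated: height stopped at 119.8 mm and force jumped to 20 N. I ease the side load slightly and turn.

{"method": "jog_arm", "body": {
  "targets": [
    [0.0008,0,-0.0005,0],
    [0.0015,0,-0.001,3],
    [0.0015,0,-0.001,8],
    [0.0015,0,-0.001,13],
    [0.0015,0,-0.001,18]
  ]
}}

```text
time: 23.78
tool_pos: [0.5716, 0.1153, 0.1198]
tool_rot: [0.004, 0.265, 0.964, 0.001]
contact_force: [-1.4, 0.6, 10.6]
gripper_width: 0.151
```

```bash
python3 - <<'E'
from h import *
p,psi,s=pose();print(p,psi,s['contact_force'],s['ft_torque'],s['gripper_width'])
E
```

```text
[571.58521763 115.34318958 119.84132918] 59.30385936397576 [-1.44374886  0.63579626 10.58276352] [-0.09956138  0.14737757  0.00055946] 0.1507862797648436
```

{"method": "jog_arm", "body": {
  "targets": [
    [0,0,0.0005,5],
    [0,0,0.001,11],
    [0,0,0.001,17],
    [0,0,0.001,23],
    [0,0,0.001,28]
  ]
}}

```text
time: 24.2
tool_pos: [0.5727, 0.115, 0.1199]
tool_rot: [0.005, 0.49, 0.872, 0.002]
contact_force: [-0.4, -2.3, 14.0]
gripper_width: 0.151
```

{"method": "jog_arm", "body": {
  "targets": [
    [0,0,0,5],
    [0,0,0,11],
    [0,0,0,17],
    [0,0,0,23],
    [0,0,0,28]
  ]
}}

```text
time: 24.62
tool_pos: [0.5729, 0.1149, 0.12]
tool_rot: [0.004, 0.687, 0.727, 0.003]
contact_force: [0.7, -1.2, 13.9]
gripper_width: 0.157
```

```bash
python3 - <<'E'
from h import *
p,psi,s=pose();print(p,psi,s['contact_force'],s['ft_torque'],s['gripper_width'],psi+12.5)
E
```

```text
[572.90012115 114.94142928 119.96769675] 3.2742845254010717 [ 0.68019717 -1.24704161 13.91374391] [-0.41168338  0.01205492  0.067597  ] 0.1567111999260752 15.774284525401072
```

{"method": "jog_arm", "body": {
  "targets": [
    [0,0,0.0005,4],
    [0,0,0.001,8],
    [0,0,0.001,12],
    [0,0,0.001,15],
    [0,0,0.001,15.8]
  ]
}}

```text
time: 25.03
tool_pos: [0.5734, 0.1146, 0.12]
tool_rot: [0.004, 0.779, 0.627, 0.004]
contact_force: [-0.1, -3.2, 16.2]
gripper_width: 0.153
```

{"method": "jog_arm", "body": {
  "targets": [
    [0,0,0.0005,0],
    [0,0,0.001,0],
    [0,0,0.001,0]
  ]
}}

```text
time: 25.28
tool_pos: [0.5735, 0.1146, 0.1199]
tool_rot: [0.004, 0.779, 0.628, 0.004]
contact_force: [-1.8, -2.7, 20.9]
gripper_width: 0.158
```

```bash
python3 - <<'E'
from h import *
p,psi,s=pose();print(p,psi,s['contact_force'],s['ft_torque'],s['gripper_width'])
cv2.imwrite('pics/s10.png',cams.grab_frame('side')[:,:,::-1]);cv2.imwrite('pics/t10.png',cams.grab_frame('top')[:,:,::-1])
a=cv2.resize(cv2.imread('pics/s10.png')[130:250,250:340],None,fx=4.8,fy=4.8,interpolation=cv2.INTER_CUBIC)
b=cv2.resize(cv2.imread('pics/t10.png')[160:240,190:275],None,fx=4,fy=4,interpolation=cv2.INTER_CUBIC)
o=np.zeros((576,800,3),np.uint8);o[:576,:432]=a;o[:320,455:795]=b;cv2.imwrite('pics/c10.png',o)
E
```

```text
[573.47472875 114.60116339 119.88042959] -12.24951162320994 [-1.80334877 -2.73020678 20.86110541] [-0.61330531  0.67494621  0.02393259] 0.15791096354914064
```

View pics/c10.png

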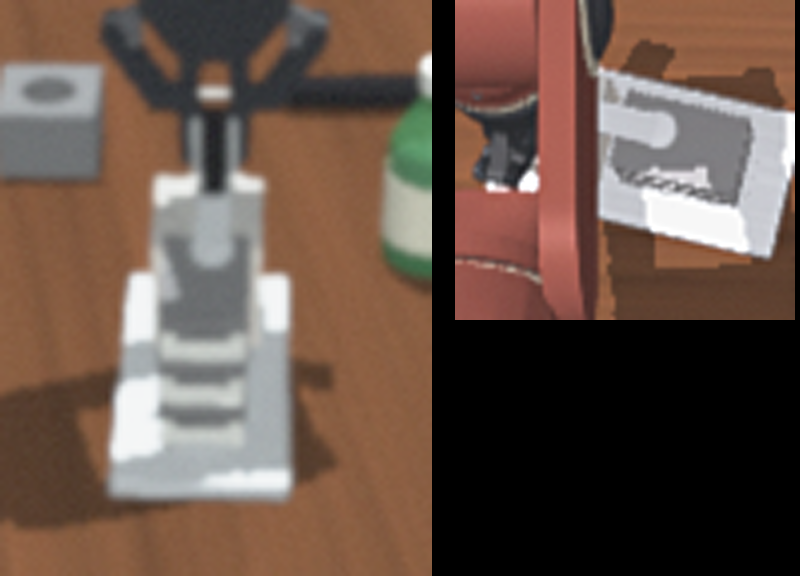

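The final crop shows the toe over the middle of the three-box column, parallel to the stand's edges, with the flange down on the post. I check that it holds, then hand in.

{"method": "jog_arm", "body": {
  "targets": [
    [0,0,0,0],
    [0,0,0,0],
    [0,0,0,0],
    [0,0,0,0],
    [0,0,0,0]
  ]
}}

```text
time: 25.8
tool_pos: [0.5735, 0.1146, 0.1199]
tool_rot: [0.004, 0.778, 0.628, 0.004]
contact_force: [-3.0, -3.3, 21.9]
gripper_width: 0.153
```

```bash
python3 - <<'E'
from h import *
p,psi,s=pose();print(p,psi,s['contact_force'],s['gripper_width'])
if s['contact_force'][2]>14 and p[2]<120.5: print(manip.job_done())
E
```

```text
[573.45321036 114.63107867 119.89014844] -12.247213852903542 [-2.97899648 -3.29789922 21.89066852] 0.15340679954613484
the job is handed in; nothing more can be done
None
```

I stacked both loose small boxes on the seated one. I then took the fitting from its block, pressed it through the socket until the flange seated, turned it about 90° and handed the job in at 25.8 s, still gripping and pressing.

- **Home:** TCP height held at 119.9 mm when pressed harder. The upward force was about 22 N, against roughly 10–11 N expected from the spring alone (about 13 N less the fitting's weight), so the flange is down on the face.
- **Toe:** the tool's yaw is -12.2° and I measured the stand at about -12.4°. The last pictures show the toe over the middle of the column, along its length.
- **Stack:** in the last pictures the three boxes look in line. I estimate they are within about 1–2 mm, because one side-view pixel is about 2.4 mm.
- **Disagreement:** the two cameras and the arm's encoders differed by about 2–3 mm on where the stand is. I used a compromise position for the socket, and the pin entered the notches without contact.
- **Bystanders:** I did not touch the larger box or the other things on the bench.

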